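# Load the sample mill and hold its lid down to grind

## Robot

A 6-joint arm with a two-finger parallel gripper is mounted at the origin on a cart in front of the work surface, level with it; the furniture and walls round the work are solid. World frame = base frame: x ahead of the robot, y to its left, z up, the work surface at z = 0. Lengths are in m, angles in degrees, forces in N, time in s.
With the tool pointing down it reaches from about 0.3 to 0.75 m from the base axis. Payload 8.5 kg.
Tool frame: the origin (TCP) lies midway between the tips of the shut fingers; the grasp point (between the pads) lies 19 mm behind it; z points along the fingers, y is the line along which they close (so a half turn about z gives the same grasp; the last joint's range is limited). The gripper opens to 85 mm and grips with 20 to 120 N. Pads are 22 mm wide; open, the fingers measure 114 mm over their backs; the gripper's body (76 mm by 85 mm) begins 54 mm behind the grasp point. The pads swing forward as they close: fully open they stand 13 mm farther back than shut.
Start: joints at [64.097, 21.807, 74.336, -0, 83.858, -12.336], TCP at [0.129, 0.535, 0.231] pointing down, gripper open.
Joint ranges: [-178.18, 178.18], [-50.72, 133.34], [12.68, 142.11], [-81.47, 261.47], [9.98, 163.14], [-165.26, 165.26]. Speed limits (degrees/s): [136.94, 136.94, 180, 180, 180, 180].

## Interface

Orientations are given as a 3x3 rotation matrix whose columns are the frame's x, y, z axes.
In Python, from rig import monitor, optics, close_job, models gives the robot as it stands.
- The arm moves only by the tool step_arm, never from a script. Its arguments are lists of equal length, an entry for each row: "fingers": the closure, from -1 (fully open) to 1 (shut); "travel": the shift along the tool's x, y, z scaled (see below), a list of three; "twist": the turn about the tool's z scaled (see below). In form: {"fingers": [fingers, ...], "travel": [[tx, ty, tz], ...], "twist": [twist, ...]}. A call has 1 to 10 rows; each row shifts and turns the commanded pose from where the row before left it, along the tool's axes as they then stand; what a row does not reach is not made up. The controller multiplies each number of a shift by 100 mm and each number of a turn by pi rad. A row lasts 1/8 s, in which the tool goes at most 62.5 mm and 10.7 degrees, less where a joint would pass 70% of its speed; a pose out of reach is approached as far as the arm can. A call with a number of a shift or a turn outside -1 to 1 is refused whole. A call with a gripper value outside its range is refused whole. The fingers move at their own pace and stop on an object; "force" is the grip in N (left out, the last holds). Time passes only in rows, so rows that do not move let the fingers close. It gives the time, the measured TCP pose, the force, the opening and the grip force at its end, in the units of the state.
- monitor.observe(): the state, without advancing time (a new reading comes with each control period).
- optics.get_image(name): name is "scene" or "top"; returns (picture, depth): 480x640x3 uint8, blue, green, red; 480x640 float32, m along the optical axis (not along the pixel's ray), 0 where there is no reading.
- optics.get_calibration(name): a dict with "vertical_fov" (degrees; the focal length in pixels is half the picture's height over the tangent of half this angle, whatever the lens; pixels are square), "cx", "cy" (the principal point, pixels), "world_from_camera" (4x4, takes a point from camera to world coordinates). Camera axes: x right, y up, looking along -z (the intrinsics and any distortion apply to the point x, -y, -z); pixel columns grow to the right and rows downward; lengths in m; the calibration is good to about 2 mm. A picture is of the moment at which its call begins. get_calibration takes no time and is no camera call.
- close_job(): hands the job in; it is judged then, once.
Trained networks look in the newest picture that a camera, given by its name, has taken for a name from the list of things; names that differ only in an ending like _2 or _b are one class to them, and where a whole thing is asked for, a point or a joint stands for the part that bears it (a point fixed in the world has none). Each returns a list of dicts, best first, with "confidence" (0 to 1); they miss things now and then, are a little off and sometimes report something else, mostly with a low value. They report only what shows in the picture. A call takes as long as a camera call. They do not tell look-alikes from the thing itself.
- models.trace(camera, query): "mask" (480x640 bool, what is visible of it) and "point" ([column, row] in pixels, amid what is visible of it).
- models.landmark_of(camera, query): "point" ([column, row] in pixels: a listed point, or the origin of a listed thing).
The state is a dict: "time_s": time; "q": joint angles; "qvel": joint speeds; "joint_efforts": joint torques, N m; "position": TCP position; "tool_rot": TCP orientation; "ft_force": force on the tool from outside, world axes, zero at the start; "wrist_torque": the same for the moment, N m; "grip_width": finger opening in m; "gripper_force": force on a finger pad.
Only numpy, scipy, OpenCV 4.12 (cv2) and the standard library are available. Lean on these libraries where they do the work, as an engineer would, in place of code of your own. Each camera call takes 0.05 s, during which the arm holds its last target. There are 200 camera calls.

## Task

Tip all four soil lumps out of the steel scoop into the bowl of the small sample mill, without touching them with the fingers, and set the scoop back upright on the bench. Then put the loose grey lid over the bowl and press it fully down against its spring, which is what keeps this mill running; the job ends while you are still holding the lid down, pushing with no more than 40 N. Leave the other things on the bench where they are.

Things in the scene. Friction and masses are not known exactly. Their poses are not given: they have to be found in the camera images.
- mill: The sample mill, fixed to the bench: round white motor housing 125 mm across at the foot and 70 mm high, with a steel bowl standing up from its middle and a thin rubber mains cord lying on the bench behind it. Origin on the bench under the middle of the bowl; z up, -x is its front with the switch and dial.
- bowl_rim (a point): Middle of the bowl's open mouth, 140 mm above the bench. The bowl is 79 mm across outside at the rim, widening to 86 mm within 12 mm below it; inside it is 73 mm across at the rim and 80 mm below, and 66 mm deep, with a small low blade on its floor.
- collar_top (a point): Centre of the upper face of the sprung collar, a grey ring 93 to 110 mm across round the outside of the bowl; 100 mm above the bench when up, so 40 mm below the rim. The lid's skirt stands on it.
- collar (a joint): How far the collar is pushed down, 0 (up) to 0.008 m (stop). Its spring resists with 4 N at first and 12 N at the stop. The mill runs only in the last 2 mm of travel. It springs up when let go.
- lid: Loose round grey lid with a black knob, 102 mm across, 82 mm high in all, 0.12 kg, knob up on the bench. Open skirt below: 93 mm bore, 49 mm deep (3 mm to spare all round the bowl, 7 mm at its rim). Origin at the centre of the skirt's lower edge, z up; flat top 54 mm above it. On the raised collar the origin is 100 mm above the bench, fully pressed 92 mm.
- lid_knob (a point): On the lid's axis, 70 mm above its lower edge: the middle of the knob, 29 mm across and 28 mm high (54 to 82 mm above the lower edge).
- scoop: Sheet-steel scoop, an open-fronted tray 110 mm long (x), 58 mm wide outside (y), 0.09 kg empty. Side walls 30 mm high, sloping down to 18 mm over the 35 mm next to the mouth; back wall at -x, none at the mouth, +x. Origin: centre of the underside, near the centre of mass; grip across the side walls there. Floor 2 mm thick, its last 33 mm rise 8 degrees to the mouth. z up.
- scoop_mouth (a point): Middle of the scoop's floor edge at its mouth, 55 mm ahead (+x) of the scoop's origin and 7 mm above it.
- lump0: One of four brown dried soil lumps, irregular, 18 to 23 mm, 11 g, lying in the scoop (all alike). Origin at its middle. The lumps start to slide when the scoop is tipped mouth down by some 20 to 35 degrees and have all left it by 45.
- lump1: Another soil lump, as lump0.
- lump2: Another soil lump, as lump0.
- lump3: Another soil lump, as lump0.
- weigh_boat: Bystander: white square weighing boat, 68 mm wide, 16 mm high; origin at the centre of its underside, as for all bystanders.
- petri_dish: Bystander: petri dish, 62 mm across, 16 mm high.
- lab_timer: Bystander: white timer, 62 x 68 x 20 mm.
- forceps: Bystander: steel forceps, 140 mm long (its y), 10 mm high.
- marker: Bystander: marker pen, 138 mm long (its y), 14 mm high.
- wash_bottle: Bystander: wash bottle with bent spout, 68 x 98 mm, 191 mm high.
There are look-alikes about, which are no part of the job. Leave any brown look-alike of the lid alone.

How it is judged:
By the outcome, as a careful person would: the job done as asked, in the order asked, and still so for the second after the job is handed in, while the arm keeps its last pose, push and grip.
It also fails if it takes over 72 s, if anything falls off the work surface, if the arm or the gripper's body presses on something with over 40 N, if the wrist force passes 120 N, or if a joint passes its speed limit or range.

## Working session

There is one attempt and no reset: what is moved stays moved. The work goes in short steps, Python scripts to look and compute and a tool call to move; the robot and the scene stay as the last step left them, time stands still between calls to the robot, and variables do not carry over. Pictures are saved under pics/ and viewed, at most 10 in all, crops included, and the job is handed in when it is done.

Besides the shell and the picture viewer there is one more tool, called after "Request:" in YAML: its name, and indented under it one key for each argument. step_arm: Moves the arm, as the interface text tells. Its arguments: {"type":"object","properties":{"fingers":{"type":"array","items":{"type":"number"}},"travel":{"type":"array","items":{"type":"array","items":{"type":"number"}}},"twist":{"type":"array","items":{"type":"number"}},"force":{"type":"number"}},"required":["fingers","travel","twist"]}

```bash
ls; mkdir -p pics; cat > h.py <<'E'
import numpy as np, cv2
from rig import monitor, optics, close_job, models
def cal(n):
    c=optics.get_calibration(n); f=240/np.tan(np.radians(c["vertical_fov"])/2); return c,f,np.array(c["world_from_camera"])
def cloud(n,depth):
    c,f,T=cal(n); v,u=np.mgrid[0:480,0:640]
    P=np.stack([(u-c["cx"])/f*depth,-(v-c["cy"])/f*depth,-depth,np.ones_like(depth)],-1)
    return (P@T.T)[...,:3]
E
python3 - <<'E'
from h import *
print(monitor.observe())
for n in("scene","top"):
    p,d=optics.get_image(n); cv2.imwrite(f"pics/{n}0.png",p); np.save(f"{n}d.npy",d); print(n,optics.get_calibration(n)); W=cloud(n,d)
    for q in("lid","lid_knob","scoop","scoop_mouth","bowl_rim","mill","collar_top"):
        for k in models.landmark_of(n,q)[:3]:
            u,v=map(int,np.round(k["point"])); print(n,q,round(k["confidence"],2),u,v,W[v,u].round(3))
E
```

```text
pics
{'time_s': 0.0, 'q': array([ 6.40976981e+01,  2.18407814e+01,  7.43844928e+01, -5.54658735e-04,
        8.38574385e+01, -1.23367548e+01]), 'qvel': array([-0.01159462,  0.02138522,  0.00851609, -0.02571249, -0.02593574,
       -0.00049296]), 'joint_efforts': array([-2.12554609e-03, -4.48462808e+01, -2.31286311e+01, -2.72622983e-04,
        4.63146600e-03,  3.68149031e-06]), 'position': array([0.12889134, 0.53438691, 0.23071527]), 'tool_rot': array([[-9.72102371e-01,  2.34556162e-01, -6.21965180e-04],
       [ 2.34556796e-01,  9.72101544e-01, -1.30278922e-03],
       [ 2.99036074e-04, -1.41233065e-03, -9.99998958e-01]]), 'ft_force': array([ 0.20452123,  0.68792233, -0.17354615]), 'wrist_torque': array([ 0.04760692,  0.00638526, -0.04635309]), 'gripper_force': 0.0, 'grip_width': 0.08522070062105226}
scene {'vertical_fov': 45.538331438582674, 'cx': 317.1926886812412, 'cy': 241.0321245341656, 'world_from_camera': array([[ 0.52367674,  0.50198576, -0.68831168, -0.58452647],
       [-0.85180972,  0.32135886, -0.4137012 , -0.65408619],
       [ 0.01352295,  0.80295627,  0.59588451,  1.0
[... 1072 characters left out ...]
0.9 490 317 [ 0.402 -0.412  0.055]
top lid 0.77 436 281 [ 0.468 -0.27   0.057]
top lid 0.29 394 322 [ 0.358 -0.187  0.004]
top lid_knob 0.94 439 270 [ 0.488 -0.271  0.081]
top lid_knob 0.93 496 305 [ 0.421 -0.417  0.087]
top scoop 0.96 358 280 [ 0.451 -0.075  0.008]
top scoop 0.33 364 267 [ 0.484 -0.084  0.023]
top scoop_mouth 0.73 358 296 [ 0.404 -0.084  0.013]
top scoop_mouth 0.57 362 218 [ 0.645 -0.048  0.002]
top scoop_mouth 0.23 353 272 [ 0.468 -0.058  0.014]
top bowl_rim 0.56 274 200 [0.593 0.186 0.09 ]
top mill 0.61 274 228 [0.507 0.162 0.093]
top mill 0.27 352 276 [ 0.453 -0.058  0.019]
top collar_top 0.87 272 209 [0.567 0.184 0.085]
top collar_top 0.58 350 266 [ 0.481 -0.047  0.018]
```

```bash
python3 - <<'E'
import cv2
a=cv2.imread("pics/scene0.png")[130:400,180:540]; cv2.imwrite("pics/s1.png",cv2.resize(a,(800,600)))
a=cv2.imread("pics/top0.png")[150:375,220:520]; cv2.imwrite("pics/t1.png",cv2.resize(a,(800,600)))
E
```

```text
(no output)
```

View pics/s1.png

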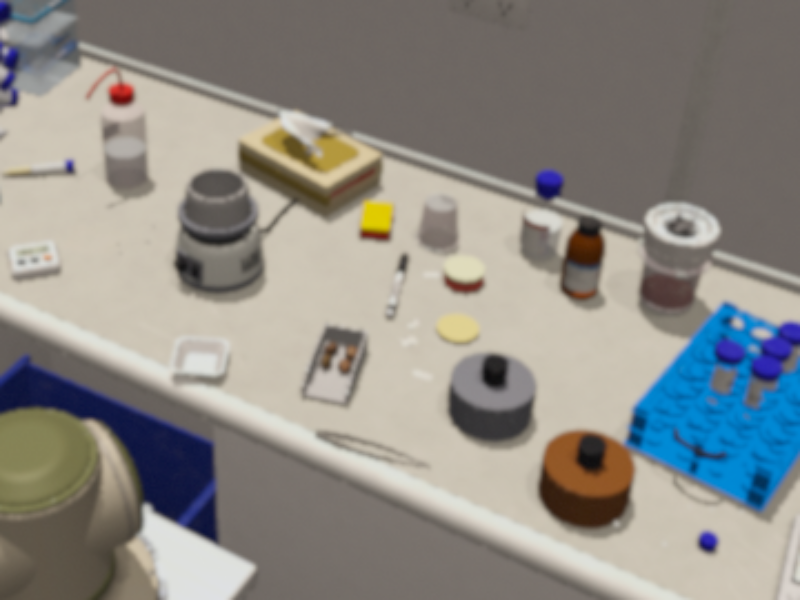

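View pics/t1.png

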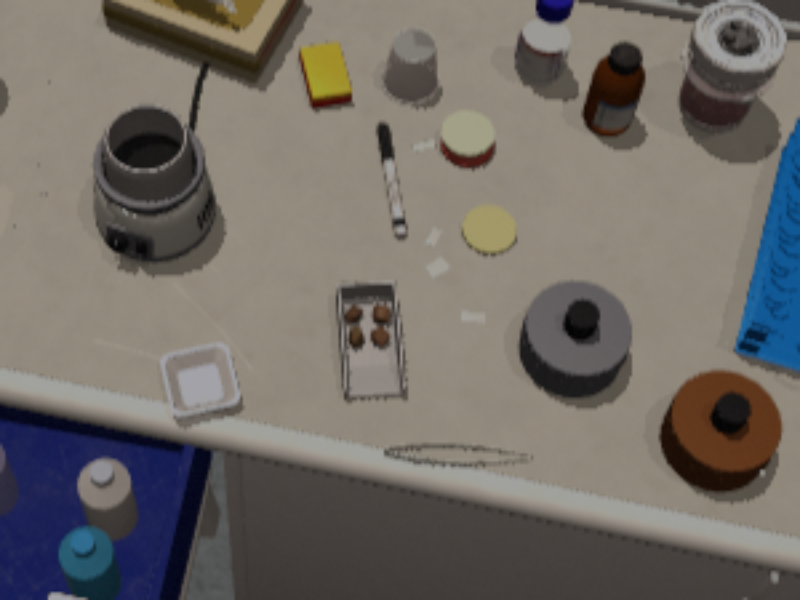

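The grey lid is at about scene (402,300) and the brown decoy at (445,333). The scoop is at top (358,280), with its mouth toward the robot and its back wall at the far end. The mill is at scene (277,225).

The tool can't tilt, so I plan to grip the scoop near its back wall, carry it firmly, then ease the grip so it swings mouth-down over the bowl. Next I'll take precise measurements.

```bash
python3 - <<'E'
from h import *
from scipy.optimize import least_squares
def circ(P):
    r=least_squares(lambda p:np.hypot(P[:,0]-p[0],P[:,1]-p[1])-p[2],[*P[:,:2].mean(0),.04],loss='soft_l1',f_scale=.002).x; return r.round(4)
for n in("scene","top"):
    W=cloud(n,np.load(n+"d.npy")).reshape(-1,3)
    near=lambda x,y,r:W[np.hypot(W[:,0]-x,W[:,1]-y)<r]
    L=near(.487,-.272,.075)
    t=L[(L[:,2]>.048)&(L[:,2]<.06)]; k=L[(L[:,2]>.074)&(L[:,2]<.095)]
    print(n,"lidtop",len(t),np.median(t[:,2]),cv2.minEnclosingCircle(t[:,:2].astype(np.float32)),"knob",len(k),k.mean(0),np.ptp(k,0), k[:,2].max())
    B=near(.58,.19,.075)
    print(" zhist",np.histogram(B[:,2],bins=np.arange(0,.16,.01))[0])
    r=B[(B[:,2]>.133)&(B[:,2]<.15)]; print(" rim",len(r),r.mean(0),np.ptp(r,0),circ(r),r[:,2].max())
    c=B[(B[:,2]>.096)&(B[:,2]<.104)]; print(" collar",len(c),cv2.minEnclosingCircle(c[:,:2].astype(np.float32)))
    S=near(.46,-.072,.085); S0=S[(S[:,2]>.012)&(S[:,2]<.04)]
    q=cv2.minAreaRect(S0[:,:2].astype(np.float32)); print(" scoop",len(S0),q,S0[:,2].max()); 
    S1=S[(S[:,2]>.024)&(S[:,2]<.04)]; print(" high",cv2.minAreaRect(S1[:,:2].astype(np.float32)),np.median(S1[:,2]))
    for q in("scoop","lump0"):
        for m in models.trace(n,q)[:5]:
            M=m["mask"].ravel(); P=W[M]; z=P[:,2]; print(" ",q,round(m["confidence"],2),M.sum(),P.mean(0).round(3),cv2.minAreaRect(P[z>-.005][:,:2].astype(np.float32)))
    for nm,(x,y) in dict(tissue=(.8,.2),wash=(.68,.4)).items():
        P=near(x,y,.13);P=P[P[:,2]>.03]; print(nm,P.min(0).round(3),P.max(0).round(3))
E
```

```text
scene lidtop 680 0.05307476432226099 ((0.4945574998855591, -0.271418035030365), 0.05462128296494484) knob 89 [ 0.49104394 -0.27142343  0.08060745] [0.03472489 0.03041111 0.0112442 ] 0.08549010009127178
 zhist [ 40   3   2   6   6  20  67  48  11 146 140 129 130 143  26]
 rim 124 [0.55057856 0.16811686 0.13727633] [0.08682373 0.08603597 0.01236581] [0.5544 0.1689 0.0387] 0.14548778545333196
 collar 149 ((0.5551518797874451, 0.16903084516525269), 0.05471252650022507)
 scoop 312 ((0.45555734634399414, -0.07625957578420639), (0.11758657544851303, 0.06005401909351349), 15.565009117126465) 0.036097168300672555
 high ((0.4628363847732544, -0.07405981421470642), (0.10220794379711151, 0.06014673784375191), 16.012765884399414) 0.02885643415539274
  scoop 0.67 621 [ 0.453 -0.075  0.014] ((-0.046480655670166016, -0.3333114683628082), (1.250396728515625, 0.07788889855146408), 27.23832130432129)
tissue [0.709 0.07  0.03 ] [0.93  0.328 0.704]
wash [0.613 0.275 0.03 ] [0.809 0.523 0.685]
top lidtop 909 0.05547928142755043 ((0.49464061856269836, -0.2664298117160797), 0.0529780350625515) knob 116 [ 0.
[... 314 characters left out ...]
17069146037101746), 0.05559020861983299)
 scoop 389 ((0.46168389916419983, -0.08725380897521973), (0.11947760730981827, 0.10301072150468826), 26.199846267700195) 0.039474342980234
 high ((0.45774519443511963, -0.07409684360027313), (0.11615294963121414, 0.05870702490210533), 15.933311462402344) 0.031029607930569192
  scoop 0.64 884 [ 0.456 -0.075  0.017] ((0.14643724262714386, -0.12218140065670013), (0.772600531578064, 0.07029931992292404), 8.7708101272583)
  lump0 0.36 34 [ 0.463 -0.083  0.016] ((0.46371883153915405, -0.0827525407075882), (0.016607334837317467, 0.014105281792581081), 38.284912109375)
tissue [0.713 0.078 0.03 ] [0.93  0.321 0.633]
wash [0.609 0.276 0.03 ] [0.76  0.523 0.669]
```

Request:
step_arm:
  fingers: [-1,-1,-1,-1,-1,-1,-1,-1,-1,-1]
  travel:
    - [0,0,0]
    - [0,0,0]
    - [0,0,0]
    - [-0.16,-0.56,0]
    - [-0.16,-0.56,0]
    - [-0.16,-0.56,0]
    - [-0.16,-0.56,0]
    - [-0.16,-0.56,0]
    - [-0.16,-0.56,0]
    - [-0.16,-0.56,0]
  twist: [-0.055,-0.055,-0.055,0,0,0,0,0,0,0]

```text
time_s: 2.25
position: [0.3463, 0.1875, 0.2316]
tool_rot: [[-0.961, -0.278, 0.001], [-0.278, 0.961, 0.0], [-0.001, -0.0, -1.0]]
ft_force: [-0.4, 1.3, 0.5]
grip_width: 0.0854
gripper_force: 0.0
```

Request:
step_arm:
  fingers: [-1,-1,-1,-1,-1,-1]
  travel:
    - [-0.16,-0.56,0]
    - [-0.16,-0.56,0]
    - [-0.16,-0.56,0]
    - [-0.16,-0.56,0.2]
    - [-0.16,-0.56,0.2]
    - [0,0,0]
  twist: [0,0,0,0,0,0]

```text
time_s: 3.0
position: [0.501, -0.0604, 0.1894]
tool_rot: [[-0.962, -0.274, -0.003], [-0.274, 0.962, 0.001], [0.002, 0.001, -1.0]]
ft_force: [0.8, 0.3, 0.1]
grip_width: 0.0853
gripper_force: 0.0
```

Request:
step_arm:
  fingers: [-1,-1,-1,-1,-1,-1]
  travel:
    - [0,-0.01,0.5]
    - [0,0,0.5]
    - [0,0,0.4]
    - [0,0,0.2]
    - [0,0,0.18]
    - [0,0,0]
  twist: [0,0,0,0,0,0]

```text
time_s: 3.75
position: [0.4999, -0.0577, 0.013]
tool_rot: [[-0.96, -0.279, -0.002], [-0.279, 0.96, 0.001], [0.001, 0.001, -1.0]]
ft_force: [0.7, 0.3, -0.1]
grip_width: 0.0853
gripper_force: 0.0
```

```bash
python3 - <<'E'
from h import *
print(monitor.observe()["position"])
p,d=optics.get_image("top"); q,e=optics.get_image("scene")
a=cv2.resize(p[210:330,290:410],(400,400));b=cv2.resize(q[230:350,270:390],(400,400)); cv2.imwrite("pics/g1.png",np.hstack([a,b]))
E
```

```text
[ 0.49987903 -0.05768019  0.01301674]
```

View pics/g1.png

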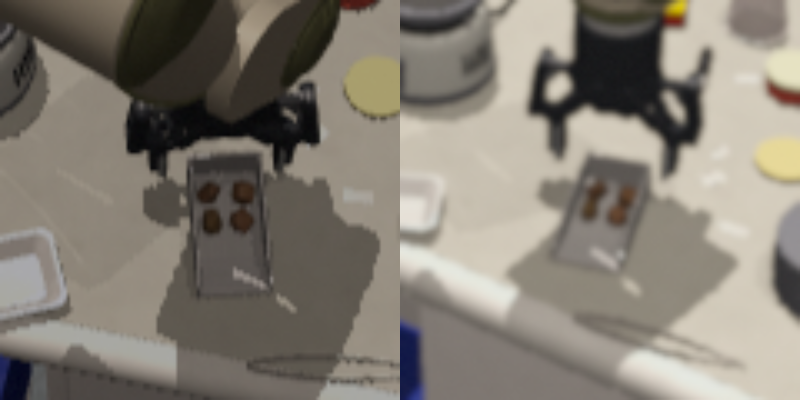

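The fingers straddle the rear of the scoop and sit about 4 mm too far left, with tips at (158,165) and (278,165) in the left crop. I'll correct that and close.

Request:
step_arm:
  fingers: [-1,1,1,1,1,1,1,1]
  travel:
    - [0,-0.04,0.02]
    - [0,0,0]
    - [0,0,0]
    - [0,0,0]
    - [0,0,0]
    - [0,0,0]
    - [0,0,-0.2]
    - [0,0,0]
  twist: [0,0,0,0,0,0,0,0]
  force: 60

```text
time_s: 4.85
position: [0.5021, -0.0625, 0.0322]
tool_rot: [[-0.961, -0.278, 0.002], [-0.278, 0.961, -0.001], [-0.002, -0.001, -1.0]]
ft_force: [-0.6, 0.2, -1.7]
grip_width: 0.056
gripper_force: 64.4
```

```bash
cat > look.py <<'E'
from h import *
import sys
p,d=optics.get_image("top"); q,e=optics.get_image("scene")
u,v,s,w=map(int,sys.argv[2:6]); h=60
a=cv2.resize(p[v-h:v+h,u-h:u+h],(400,400));b=cv2.resize(q[w-h:w+h,s-h:s+h],(400,400)); cv2.imwrite(sys.argv[1],np.hstack([a,b]))
np.save("td.npy",d);np.save("sd.npy",e)
E
python3 look.py pics/g2.png 350 270 330 290
```

```text
(no output)
```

View pics/g2.png

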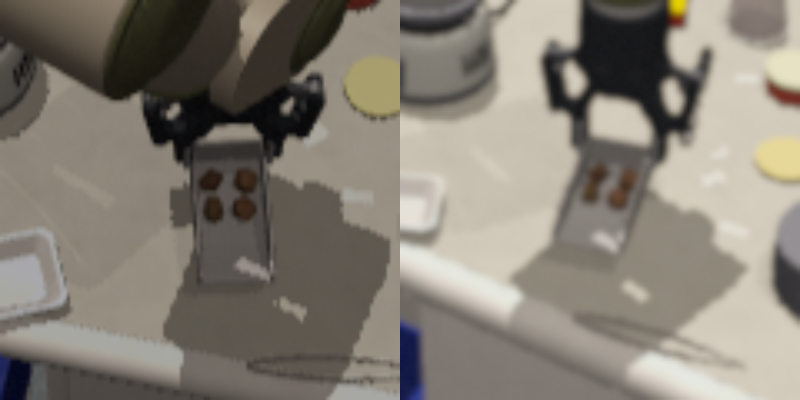

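The scoop is held level at its rear with all four lumps in it. Carrying it to the bowl.

Request:
step_arm:
  fingers: [1,1,1,1,1,1,1,1,1,1]
  travel:
    - [0,0,-0.2]
    - [0,0,-0.4]
    - [0,0,-0.5]
    - [0,0,-0.5]
    - [-0.1,0.12,-0.3]
    - [-0.2,0.24,-0.08]
    - [-0.3,0.34,0]
    - [-0.35,0.4,0]
    - [-0.35,0.4,0]
    - [-0.3,0.34,0]
  twist: [0,0,0,0,0,0,0,0,0,0]

```text
time_s: 6.2
position: [0.6046, 0.1607, 0.2279]
tool_rot: [[-0.96, -0.278, -0.002], [-0.278, 0.96, -0.0], [0.002, 0.0, -1.0]]
ft_force: [0.2, 0.1, -0.9]
grip_width: 0.0564
gripper_force: 64.4
```

Request:
step_arm:
  fingers: [1,1,1]
  travel:
    - [-0.15,0.17,0]
    - [-0.05,0.08,0]
    - [0,0,0]
  twist: [0,0,0]

```text
time_s: 6.58
position: [0.6162, 0.1883, 0.2286]
tool_rot: [[-0.961, -0.278, -0.001], [-0.278, 0.961, -0.0], [0.001, 0.0, -1.0]]
ft_force: [-0.7, -0.5, -1.0]
grip_width: 0.0561
gripper_force: 64.4
```

```bash
cat > tilt.py <<'E'
from h import *
o=monitor.observe(); R=o["tool_rot"]; p=o["position"]
print(o["time_s"],p.round(4),"grip",o["gripper_force"],o["grip_width"])
for n in("scene","top"):
    pic,d=optics.get_image(n); W=(cloud(n,d)-p).reshape(-1,3)@R; W[:,2]*=-1
    # points in the tool's frame: x=mouth dir, y, z up, seen within the tray's width (also radius bound from the grip)
    for w0,w1 in((.0,.02),(.022,.032)):
        k=(abs(W[:,1])>w0)&(abs(W[:,1])<w1)&(W[:,0]>.018)&(W[:,0]<.105)&(W[:,2]>-.11)&(W[:,2]<.06)&(np.hypot(W[:,0],W[:,2])<.115)
        P=W[k]; print(n,w0,len(P),[(round(x,3),np.percentile(P[abs(P[:,0]-x)<.006,2],[10,50,90]).round(3).tolist()) for x in np.arange(.02,.105,.012) if (abs(P[:,0]-x)<.006).sum()>3])
E
python3 tilt.py
```

```text
6.575 [0.6162 0.1883 0.2286] grip 64.42771196365356 0.05614922987661598
scene 0.0 289 [(np.float64(0.02), [-0.106, -0.095, 0.003]), (np.float64(0.032), [-0.106, -0.09, 0.005]), (np.float64(0.044), [-0.012, -0.004, 0.005]), (np.float64(0.056), [-0.013, -0.005, 0.004]), (np.float64(0.068), [-0.013, -0.011, -0.007]), (np.float64(0.08), [-0.012, -0.01, -0.008]), (np.float64(0.092), [-0.01, -0.008, -0.007]), (np.float64(0.104), [-0.009, -0.008, -0.006])]
scene 0.022 261 [(np.float64(0.02), [-0.009, 0.006, 0.017]), (np.float64(0.032), [-0.107, -0.008, 0.017]), (np.float64(0.044), [-0.093, -0.002, 0.016]), (np.float64(0.056), [-0.01, 0.005, 0.018]), (np.float64(0.068), [-0.011, 0.002, 0.016]), (np.float64(0.08), [-0.008, 0.005, 0.018]), (np.float64(0.092), [-0.01, 0.002, 0.014]), (np.float64(0.104), [-0.008, 0.001, 0.008])]
top 0.0 350 [(np.float64(0.02), [-0.007, 0.005, 0.011]), (np.float64(0.032), [-0.009, -0.003, 0.008]), (np.float64(0.044), [-0.01, 0.004, 0.01]), (np.float64(0.056), [-0.009, -0.005, 0.008]), (np.float64(0.068), [-0.01, -0.007, -0.003]), (np.float64(0.08), [-0.009, -0.006, -0.003]), (np.float64(0.092), [-0.007, -0.004, -0.001]), (np.float64(0.104), [-0.005, -0.003, -0.001])]
top 0.022 101 [(np.float64(0.02), [-0.006, 0.017, 0.024]), (np.float64(0.032), [-0.106, -0.086, 0.023]), (np.float64(0.044), [-0.008, 0.02, 0.024]), (np.float64(0.056), [-0.009, 0.02, 0.023]), (np.float64(0.068), [-0.008, 0.021, 0.025]), (np.float64(0.08), [-0.004, 0.017, 0.021]), (np.float64(0.092), [-0.006, 0.013, 0.018]), (np.float64(0.104), [-0.006, -0.002, 0.011])]
```

The scoop is level, with its floor 10 mm below the TCP. Easing the grip to 20 N.

Request:
step_arm:
  fingers: [1,1,1,1]
  travel:
    - [0,0,0.1]
    - [0,0,0]
    - [0,0,0]
    - [0,0,0]
  twist: [0,0,0,0]
  force: 20

```text
time_s: 7.18
position: [0.6165, 0.1884, 0.2196]
tool_rot: [[-0.961, -0.278, 0.0], [-0.278, 0.961, 0.0], [-0.0, -0.0, -1.0]]
ft_force: [0.7, 0.9, -2.0]
grip_width: 0.0558
gripper_force: 64.4
```

```bash
python3 tilt.py
```

```text
7.175 [0.6165 0.1884 0.2196] grip 64.41486239433289 0.0558045309618893
scene 0.0 315 [(np.float64(0.02), [-0.106, -0.087, 0.004]), (np.float64(0.032), [-0.103, -0.085, 0.003]), (np.float64(0.044), [-0.014, -0.005, 0.002]), (np.float64(0.056), [-0.013, -0.004, 0.006]), (np.float64(0.068), [-0.013, -0.011, -0.009]), (np.float64(0.08), [-0.012, -0.01, -0.008]), (np.float64(0.092), [-0.01, -0.008, -0.006]), (np.float64(0.104), [-0.009, -0.007, -0.006])]
scene 0.022 278 [(np.float64(0.02), [-0.013, 0.005, 0.018]), (np.float64(0.032), [-0.103, -0.084, 0.014]), (np.float64(0.044), [-0.095, -0.005, 0.015]), (np.float64(0.056), [-0.01, 0.007, 0.018]), (np.float64(0.068), [-0.009, 0.005, 0.016]), (np.float64(0.08), [-0.009, -0.0, 0.014]), (np.float64(0.092), [-0.008, 0.001, 0.012]), (np.float64(0.104), [-0.008, 0.0, 0.01])]
top 0.0 339 [(np.float64(0.02), [-0.01, 0.003, 0.01]), (np.float64(0.032), [-0.01, -0.004, 0.008]), (np.float64(0.044), [-0.008, 0.004, 0.009]), (np.float64(0.056), [-0.01, -0.005, 0.005]), (np.float64(0.068), [-0.01, -0.007, -0.005]), (np.float64(0.08), [-0.009, -0.006, -0.003]), (np.float64(0.092), [-0.008, -0.004, -0.002]), (np.float64(0.104), [-0.005, -0.002, -0.0])]
top 0.022 99 [(np.float64(0.02), [-0.005, 0.018, 0.022]), (np.float64(0.032), [-0.103, -0.08, 0.021]), (np.float64(0.044), [-0.081, 0.019, 0.023]), (np.float64(0.056), [0.018, 0.021, 0.025]), (np.float64(0.068), [0.02, 0.021, 0.023]), (np.float64(0.08), [-0.008, 0.017, 0.022]), (np.float64(0.092), [-0.005, 0.013, 0.018]), (np.float64(0.104), [-0.003, 0.006, 0.014])]
```

Request:
step_arm:
  fingers: [0,0]
  travel:
    - [0,0,0]
    - [0,0,0]
  twist: [0,0]
  force: 20

```text
time_s: 7.52
position: [0.6164, 0.1885, 0.2194]
tool_rot: [[-0.961, -0.278, 0.0], [-0.278, 0.961, 0.0], [-0.0, -0.0, -1.0]]
ft_force: [-0.3, -0.1, -1.5]
grip_width: 0.0564
gripper_force: 64.4
```

Request:
step_arm:
  fingers: [-0.25,-0.25]
  travel:
    - [0,0,0]
    - [0,0,0]
  twist: [0,0]
  force: 20

```text
time_s: 7.78
position: [0.6164, 0.1884, 0.2193]
tool_rot: [[-0.961, -0.278, 0.0], [-0.278, 0.961, 0.0], [-0.0, 0.0, -1.0]]
ft_force: [0.1, -0.5, -2.1]
grip_width: 0.0564
gripper_force: 64.4
```

Request:
step_arm:
  fingers: [-0.29,-0.29]
  travel:
    - [0,0,0]
    - [0,0,0]
  twist: [0,0]

```text
time_s: 8.02
position: [0.6164, 0.1884, 0.2193]
tool_rot: [[-0.961, -0.278, -0.0], [-0.278, 0.961, -0.0], [0.0, -0.0, -1.0]]
ft_force: [0.3, 0.2, -1.5]
grip_width: 0.0563
gripper_force: 64.4
```

Request:
step_arm:
  fingers: [-0.31]
  travel:
    - [0,0,0]
  twist: [0]

```text
time_s: 8.15
position: [0.6164, 0.1884, 0.2193]
tool_rot: [[-0.961, -0.278, -0.0], [-0.278, 0.961, -0.0], [0.0, 0.0, -1.0]]
ft_force: [-0.2, -0.6, -1.2]
grip_width: 0.0565
gripper_force: 64.4
```

Request:
step_arm:
  fingers: [-0.33]
  travel:
    - [0,0,0]
  twist: [0]

```text
time_s: 8.28
position: [0.6164, 0.1884, 0.2193]
tool_rot: [[-0.961, -0.278, -0.0], [-0.278, 0.961, -0.0], [0.0, 0.0, -1.0]]
ft_force: [-0.2, 0.3, -1.4]
grip_width: 0.0571
gripper_force: 42.6
```

Request:
step_arm:
  fingers: [-0.34]
  travel:
    - [0,0,0]
  twist: [0]

```text
time_s: 8.4
position: [0.6164, 0.1884, 0.2193]
tool_rot: [[-0.961, -0.278, 0.0], [-0.278, 0.961, -0.0], [-0.0, -0.0, -1.0]]
ft_force: [0.7, -0.3, -2.2]
grip_width: 0.0574
gripper_force: 27.6
```

```bash
python3 tilt.py|cut -c1-600
```

```text
8.4 [0.6164 0.1884 0.2193] grip 27.585807144641876 0.05742507719792205
scene 0.0 317 [(np.float64(0.02), [-0.107, -0.092, 0.004]), (np.float64(0.032), [-0.101, -0.085, 0.003]), (np.float64(0.044), [-0.012, -0.002, 0.004]), (np.float64(0.056), [-0.012, -0.006, 0.003]), (np.float64(0.068), [-0.013, -0.011, -0.007]), (np.float64(0.08), [-0.011, -0.009, -0.007]), (np.float64(0.092), [-0.01, -0.008, -0.005]), (np.float64(0.104), [-0.009, -0.007, -0.005])]
scene 0.022 281 [(np.float64(0.02), [-0.009, 0.009, 0.021]), (np.float64(0.032), [-0.101, -0.082, 0.016]), (np.float64(0.044), [-0.091, -0.002, 0.015]), (np.float64(0.056), [-0.011, 0.006, 0.017]), (np.float64(0.068), [-0.01, 0.005, 0.019]), (np.float64(0.08), [-0.009, 0.003, 0.017]), (np.float64(0.092), [-0.006, 0.003, 0.012]), (np.float64(0.104), [-0.008, -0.001, 0.008])]
top 0.0 338 [(np.float64(0.02), [-0.009, 0.004, 0.01]), (np.float64(0.032), [-0.009, -0.005, 0.009]), (np.float64(0.044), [-0.009, 0.003, 0.009]), (np.float64(0.056), [-0.011, -0.005, 0.007]), (np.float64(0.068), [-0.011, -0.007, -0.002]), (np.float64(0.08), [-0.009, -0.006, -0.003]), (np.float64(0.092), [-0.008, -0.004, -0.002]), (np.float64(0.104), [-0.006, -0.002, -0.0])]
top 0.022 99 [(np.float64(0.02), [-0.008, -0.001, 0.024]), (np.float64(0.032), [-0.106, -0.083, 0.024]), (np.float64(0.044), [-0.078, 0.016, 0.026]), (np.float64(0.056), [0.019, 0.021, 0.024]), (np.float64(0.068), [0.019, 0.022, 0.024]), (np.float64(0.08), [-0.003, 0.017, 0.021]), (np.float64(0.092), [-0.006, 0.011, 0.016]), (np.float64(0.104), [-0.006, 0.003, 0.011])]
```

Finger position gives fine force control, at roughly 15 N per 0.01. Continuing to ease.

Request:
step_arm:
  fingers: [-0.347]
  travel:
    - [0,0,0]
  twist: [0]

```text
time_s: 8.62
position: [0.6164, 0.1885, 0.2193]
tool_rot: [[-0.961, -0.278, 0.0], [-0.278, 0.961, 0.0], [-0.0, 0.0, -1.0]]
ft_force: [-0.1, 0.4, -2.4]
grip_width: 0.0577
gripper_force: 17.2
```

Request:
step_arm:
  fingers: [-0.351]
  travel:
    - [0,0,0]
  twist: [0]

```text
time_s: 8.75
position: [0.6164, 0.1884, 0.2193]
tool_rot: [[-0.961, -0.278, 0.0], [-0.278, 0.961, -0.0], [-0.0, -0.0, -1.0]]
ft_force: [0.7, 0.2, -2.3]
grip_width: 0.0577
gripper_force: 11.7
```

```bash
python3 tilt.py|cut -c1-600|grep -v 0.022
```

```text
8.75 [0.6164 0.1884 0.2193] grip 11.681093573570251 0.05772977538625828
scene 0.0 328 [(np.float64(0.02), [-0.105, -0.092, 0.004]), (np.float64(0.032), [-0.103, -0.081, 0.003]), (np.float64(0.044), [-0.012, -0.006, 0.003]), (np.float64(0.056), [-0.013, -0.006, 0.003]), (np.float64(0.068), [-0.015, -0.012, -0.009]), (np.float64(0.08), [-0.012, -0.01, -0.008]), (np.float64(0.092), [-0.01, -0.008, -0.006]), (np.float64(0.104), [-0.011, -0.008, -0.005])]
top 0.0 338 [(np.float64(0.02), [-0.008, 0.002, 0.012]), (np.float64(0.032), [-0.009, -0.005, 0.009]), (np.float64(0.044), [-0.009, 0.004, 0.009]), (np.float64(0.056), [-0.01, -0.005, 0.007]), (np.float64(0.068), [-0.012, -0.008, -0.004]), (np.float64(0.08), [-0.009, -0.006, -0.002]), (np.float64(0.092), [-0.007, -0.004, -0.001]), (np.float64(0.104), [-0.006, -0.003, 0.0])]
```

Request:
step_arm:
  fingers: [-0.354]
  travel:
    - [0,0,0]
  twist: [0]

```text
time_s: 8.98
position: [0.6164, 0.1884, 0.2193]
tool_rot: [[-0.961, -0.278, 0.0], [-0.278, 0.961, -0.0], [-0.0, -0.0, -1.0]]
ft_force: [-0.7, 0.2, -1.5]
grip_width: 0.0578
gripper_force: 6.3
```

```bash
python3 tilt.py|cut -c1-600|grep -v 0.022
```

```text
8.975 [0.6164 0.1884 0.2193] grip 6.335063651204109 0.05777544238357958
scene 0.0 365 [(np.float64(0.02), [-0.106, -0.09, 0.001]), (np.float64(0.032), [-0.1, -0.081, -0.001]), (np.float64(0.044), [-0.021, -0.009, -0.001]), (np.float64(0.056), [-0.021, -0.015, -0.003]), (np.float64(0.068), [-0.023, -0.019, -0.018]), (np.float64(0.08), [-0.023, -0.02, -0.018]), (np.float64(0.092), [-0.023, -0.021, -0.017]), (np.float64(0.104), [-0.021, -0.018, -0.017])]
```

It's pivoting. Holding at this force to let it continue.

Request:
step_arm:
  fingers: [-0.354,-0.354]
  travel:
    - [0,0,0]
    - [0,0,0]
  twist: [0,0]

```text
time_s: 9.32
position: [0.6164, 0.1884, 0.2193]
tool_rot: [[-0.961, -0.278, -0.0], [-0.278, 0.961, -0.0], [0.0, -0.0, -1.0]]
ft_force: [0.6, -0.2, -1.5]
grip_width: 0.0578
gripper_force: 6.2
```

```bash
sed -i 's/(.022,.032)/(.0225,.032)/' tilt.py; python3 tilt.py|cut -c1-600|grep -v 0.0225
```

```text
9.325 [0.6164 0.1884 0.2193] grip 6.166841760277748 0.05781541278646993
scene 0.0 366 [(np.float64(0.02), [-0.107, -0.022, -0.006]), (np.float64(0.032), [-0.103, -0.077, -0.013]), (np.float64(0.044), [-0.036, -0.027, -0.014]), (np.float64(0.056), [-0.041, -0.037, -0.032]), (np.float64(0.068), [-0.045, -0.041, -0.037]), (np.float64(0.08), [-0.048, -0.045, -0.042]), (np.float64(0.092), [-0.048, -0.045, -0.041])]
top 0.0 347 [(np.float64(0.02), [-0.022, -0.015, 0.001]), (np.float64(0.032), [-0.029, -0.018, -0.011]), (np.float64(0.044), [-0.035, -0.025, -0.012]), (np.float64(0.056), [-0.038, -0.035, -0.031]), (np.float64(0.068), [-0.041, -0.038, -0.033]), (np.float64(0.08), [-0.046, -0.041, -0.038]), (np.float64(0.092), [-0.043, -0.04, -0.039])]
```

Request:
step_arm:
  fingers: [-0.352,-0.354]
  travel:
    - [-0.2,0,0.05]
    - [0.02,0,0]
  twist: [0,0]

```text
time_s: 9.68
position: [0.634, 0.1935, 0.2134]
tool_rot: [[-0.961, -0.278, -0.001], [-0.278, 0.961, -0.0], [0.001, 0.0, -1.0]]
ft_force: [0.3, -0.3, -2.3]
grip_width: 0.0577
gripper_force: 6.0
```

```bash
python3 tilt.py|cut -c1-600|grep -v 0.0225;python3 look.py pics/p1.png 290 225 290 235
```

```text
9.675 [0.634  0.1935 0.2134] grip 6.020432263612747 0.05767261351857063
scene 0.0 302 [(np.float64(0.02), [-0.043, -0.038, -0.032]), (np.float64(0.032), [-0.053, -0.044, -0.04]), (np.float64(0.044), [-0.105, -0.094, -0.048]), (np.float64(0.056), [-0.065, -0.054, -0.042]), (np.float64(0.068), [-0.07, -0.057, -0.051]), (np.float64(0.08), [-0.067, -0.058, -0.053])]
top 0.0 278 [(np.float64(0.02), [-0.045, -0.036, -0.032]), (np.float64(0.032), [-0.055, -0.047, -0.04]), (np.float64(0.044), [-0.104, -0.056, -0.048]), (np.float64(0.056), [-0.069, -0.055, -0.046]), (np.float64(0.068), [-0.067, -0.057, -0.049]), (np.float64(0.08), [-0.076, -0.067, -0.061])]
```

View pics/p1.png

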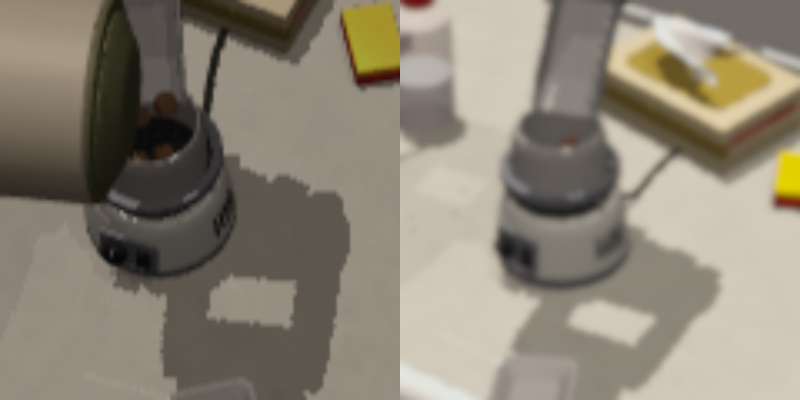

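Lumps are pouring into the bowl: brown at (165,105) near the scoop lip, with others down in the bowl at (135,155) and (165,150). None are on the bench. A short wait and then a recheck.

Request:
step_arm:
  fingers: [-0.352,-0.35,-0.34]
  travel:
    - [0.05,0,0]
    - [0.05,0,0]
    - [0,0,0]
  twist: [0,0,0]

```text
time_s: 10.25
position: [0.6237, 0.1906, 0.2147]
tool_rot: [[-0.961, -0.278, 0.0], [-0.278, 0.961, 0.0], [-0.0, -0.0, -1.0]]
ft_force: [-0.1, 0.3, -0.3]
grip_width: 0.0575
gripper_force: 17.6
```

```bash
python3 tilt.py|cut -c1-600|grep -v 0.0225;python3 look.py pics/p2.png 290 205 290 215
```

```text
10.25 [0.6237 0.1906 0.2147] grip 17.603960931301117 0.05745532878939298
scene 0.0 292 [(np.float64(0.02), [-0.048, -0.041, -0.036]), (np.float64(0.032), [-0.106, -0.056, -0.043]), (np.float64(0.044), [-0.067, -0.06, -0.053]), (np.float64(0.056), [-0.074, -0.068, -0.062]), (np.float64(0.068), [-0.072, -0.071, -0.066])]
top 0.0 218 [(np.float64(0.02), [-0.048, -0.04, -0.034]), (np.float64(0.032), [-0.055, -0.049, -0.043]), (np.float64(0.044), [-0.065, -0.058, -0.051]), (np.float64(0.056), [-0.069, -0.065, -0.06])]
```

View pics/p2.png

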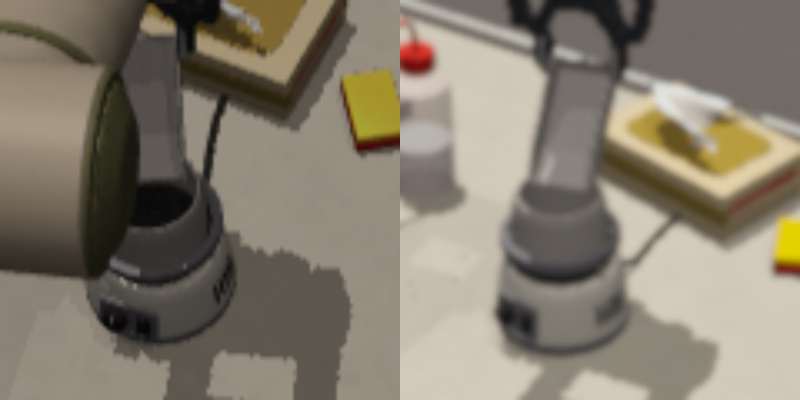

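The scoop is empty, tilted about 43°, and nothing has been spilled. Lifting it away and returning it to its original place.

Request:
step_arm:
  fingers: [-0.32,-0.32,-0.32,-0.32,-0.32,-0.32,-0.32,-0.32,-0.32,-0.32]
  travel:
    - [0,0,-0.2]
    - [0,0,-0.35]
    - [0.15,-0.15,-0.1]
    - [0.35,-0.35,0]
    - [0.4,-0.4,0]
    - [0.4,-0.4,0]
    - [0.4,-0.4,0]
    - [0.35,-0.3,0.1]
    - [0.2,-0.1,0.2]
    - [0,0,0.2]
  twist: [0,0,0,0,0,0,0,0,0,0]

```text
time_s: 11.7
position: [0.4641, -0.075, 0.2283]
tool_rot: [[-0.961, -0.275, -0.001], [-0.275, 0.961, -0.0], [0.001, 0.0, -1.0]]
ft_force: [-0.6, -0.1, -1.5]
grip_width: 0.0577
gripper_force: 24.1
```

```bash
python3 tilt.py|cut -c1-600|grep -v 0.0225; python3 - <<'E'
from h import *
W=cloud("top",np.array(optics.get_image("top")[1])); 
p,d=optics.get_image("top"); hsv=cv2.cvtColor(p,cv2.COLOR_BGR2HSV); 
m=models.trace("top","lump0"); print([(round(k["confidence"],2),k["point"],W[int(k["point"][1]),int(k["point"][0])].round(3)) for k in m])
W=W.reshape(-1,3);B=W[np.hypot(W[:,0]-.555,W[:,1]-.17)<.034]; print(np.histogram(B[:,2],np.arange(.06,.16,.01)))
E
python3 look.py pics/p3.png 276 205 276 215
```

```text
11.7 [ 0.4641 -0.075   0.2283] grip 24.080576598644257 0.057659116641880635
scene 0.0 340 [(np.float64(0.02), [-0.047, -0.041, -0.035]), (np.float64(0.032), [-0.058, -0.051, -0.045]), (np.float64(0.044), [-0.065, -0.06, -0.055]), (np.float64(0.056), [-0.074, -0.069, -0.063]), (np.float64(0.068), [-0.073, -0.072, -0.068])]
top 0.0 396 [(np.float64(0.02), [-0.048, -0.041, -0.036]), (np.float64(0.032), [-0.058, -0.052, -0.045]), (np.float64(0.044), [-0.066, -0.06, -0.054]), (np.float64(0.056), [-0.073, -0.068, -0.063]), (np.float64(0.068), [-0.072, -0.071, -0.07])]
[]
(array([0, 0, 0, 0, 0, 0, 0, 0, 0]), array([0.06, 0.07, 0.08, 0.09, 0.1 , 0.11, 0.12, 0.13, 0.14, 0.15]))
```

View pics/p3.png

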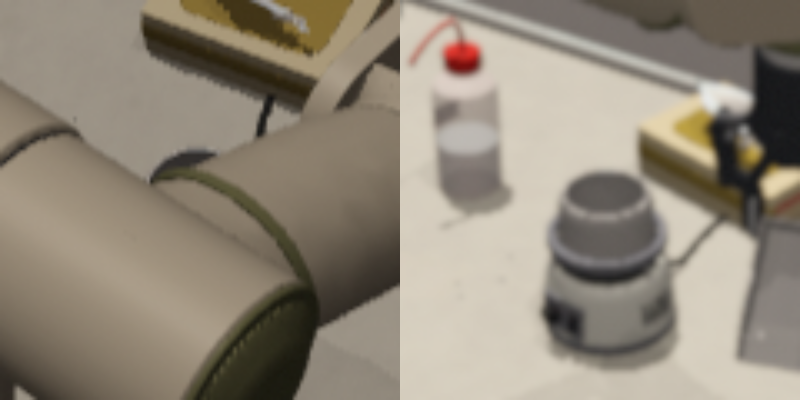

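The mill is clear. Setting the scoop down mouth-first so it levers flat.

Request:
step_arm:
  fingers: [-0.32,-0.32,-0.32,-0.32,-0.335,-0.335,-0.335,-0.335,-0.335,-0.335]
  travel:
    - [0,0,0.4]
    - [0,0,0.5]
    - [0,0,0.4]
    - [0,0,0.13]
    - [0,0,0.1]
    - [-0.07,0,0.09]
    - [-0.08,0,0.09]
    - [-0.06,0,0.1]
    - [-0.05,0,0.1]
    - [-0.03,0,0.1]
  twist: [0,0,0,0,0,0,0,0,0,0]

```text
time_s: 13.3
position: [0.4945, -0.0655, 0.0279]
tool_rot: [[-0.961, -0.278, 0.0], [-0.278, 0.961, -0.0], [-0.0, -0.0, -1.0]]
ft_force: [1.6, 0.3, 1.9]
grip_width: 0.0573
gripper_force: 26.0
```

```bash
python3 tilt.py|cut -c1-600|grep -v 0.0225
```

```text
13.3 [ 0.4945 -0.0655  0.0279] grip 26.043969690799713 0.057334409571285085
scene 0.0 365 [(np.float64(0.02), [-0.019, -0.016, -0.011]), (np.float64(0.032), [-0.02, -0.017, -0.013]), (np.float64(0.044), [-0.022, -0.019, -0.015]), (np.float64(0.056), [-0.025, -0.021, -0.016]), (np.float64(0.068), [-0.026, -0.022, -0.019]), (np.float64(0.08), [-0.027, -0.023, -0.021]), (np.float64(0.092), [-0.028, -0.025, -0.021]), (np.float64(0.104), [-0.03, -0.027, -0.021])]
top 0.0 502 [(np.float64(0.02), [-0.018, -0.013, -0.008]), (np.float64(0.032), [-0.019, -0.015, -0.011]), (np.float64(0.044), [-0.021, -0.017, -0.013]), (np.float64(0.056), [-0.023, -0.019, -0.015]), (np.float64(0.068), [-0.023, -0.02, -0.016]), (np.float64(0.08), [-0.024, -0.021, -0.015]), (np.float64(0.092), [-0.026, -0.021, -0.017]), (np.float64(0.104), [-0.03, -0.025, -0.019])]
```

Request:
step_arm:
  fingers: [-0.335,-0.345,-0.4,-0.6,-1,-1,-1,-1,-1,-1]
  travel:
    - [-0.01,0,0.07]
    - [0,0,0.05]
    - [0,0,0]
    - [0,0,0]
    - [0,0,0]
    - [0,0,0]
    - [0,0,-0.2]
    - [0,0,-0.5]
    - [0,0,-0.5]
    - [0,0,0]
  twist: [0,0,0,0,0,0,0,0,0,0]

```text
time_s: 14.65
position: [0.4966, -0.0657, 0.1396]
tool_rot: [[-0.961, -0.278, 0.007], [-0.278, 0.961, -0.003], [-0.006, -0.004, -1.0]]
ft_force: [0.6, -0.4, 0.0]
grip_width: 0.0852
gripper_force: 0.0
```

Request:
step_arm:
  fingers: [-1,-1,-1,-1,-1,-1]
  travel:
    - [0.1,-0.35,0]
    - [0.15,-0.5,0]
    - [0.15,-0.5,0]
    - [0.1,-0.4,0]
    - [0.07,-0.21,0]
    - [0,0,0]
  twist: [0,0,0,0,0,0]

```text
time_s: 15.4
position: [0.4944, -0.2698, 0.1354]
tool_rot: [[-0.961, -0.277, -0.001], [-0.277, 0.961, 0.001], [0.001, 0.001, -1.0]]
ft_force: [0.4, 0.3, -1.0]
grip_width: 0.0855
gripper_force: 0.0
```

```bash
python3 look.py pics/l1.png 400 270 370 290; python3 - <<'E'
from h import *
print(monitor.observe()["position"])
W=cloud("scene",np.load("sd.npy")).reshape(-1,3); S=W[(np.hypot(W[:,0]-.456,W[:,1]+.075)<.09)]
S=S[(S[:,2]>.022)&(S[:,2]<.06)]; print(len(S),cv2.minAreaRect(S[:,:2].astype(np.float32)),np.percentile(S[:,2],[50,95]))
E
```

```text
[ 0.49465416 -0.26817866  0.13587865]
143 ((0.45147383213043213, -0.07890200614929199), (0.12051306664943695, 0.05937039107084274), 16.754714965820312) [0.02794804 0.03370971]
```

View pics/l1.png

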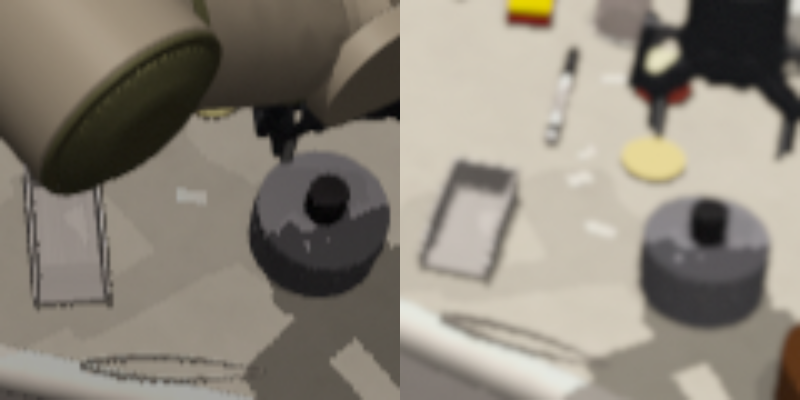

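The scoop is upright, flat and empty at about (65,240) in the left crop. The gripper is over the grey lid, with its knob at (325,200) left and (710,222) right. Descending and gripping the knob.

Request:
step_arm:
  fingers: [-1,-1,-1,1,1,1,1,1,1,1]
  travel:
    - [0,0,0.4]
    - [0,0,0.28]
    - [0,0,0.1]
    - [0,0,0]
    - [0,0,0]
    - [0,0,0]
    - [0,0,0]
    - [0,0,0]
    - [0,0,0]
    - [0,0,0]
  twist: [0,0,0,0,0,0,0,0,0,0]
  force: 80

```text
time_s: 16.75
position: [0.4952, -0.2696, 0.0595]
tool_rot: [[-0.961, -0.278, 0.001], [-0.278, 0.961, -0.001], [-0.001, -0.002, -1.0]]
ft_force: [-0.8, 0.8, 6.1]
grip_width: 0.0267
gripper_force: 78.6
```

Request:
step_arm:
  fingers: [1,1,1,1,1,1,1,1,1,1]
  travel:
    - [0,0,-0.2]
    - [0,0,-0.5]
    - [0,0,-0.5]
    - [-0.1,0.2,-0.4]
    - [-0.16,0.36,-0.2]
    - [-0.2,0.46,0]
    - [-0.2,0.46,0]
    - [-0.2,0.46,0]
    - [-0.2,0.46,0]
    - [-0.2,0.46,0]
  twist: [0,0,0,0,0,0,0,0,0,0]

```text
time_s: 18.0
position: [0.5362, 0.042, 0.2386]
tool_rot: [[-0.961, -0.278, 0.0], [-0.278, 0.961, -0.0], [-0.0, -0.0, -1.0]]
ft_force: [0.3, 0.2, -2.4]
grip_width: 0.0268
gripper_force: 79.0
```

Request:
step_arm:
  fingers: [1,1,1,1,1,1]
  travel:
    - [-0.2,0.4,0]
    - [-0.2,0.36,0]
    - [-0.18,0.28,0]
    - [-0.13,0.16,0]
    - [0,0,0]
    - [0,0,0]
  twist: [0,0,0,0,0,0]

```text
time_s: 18.75
position: [0.571, 0.1748, 0.2383]
tool_rot: [[-0.961, -0.278, -0.0], [-0.278, 0.961, -0.0], [0.0, -0.0, -1.0]]
ft_force: [0.3, -0.2, -1.0]
grip_width: 0.0265
gripper_force: 79.0
```

```bash
cat > lid.py <<'E'
from h import *
from scipy.optimize import least_squares
o=monitor.observe(); p=o["position"]; print(o["time_s"],p.round(4),o["ft_force"].round(1))
for n in("scene","top"):
    W=cloud(n,optics.get_image(n)[1]).reshape(-1,3)
    L=W[np.hypot(W[:,0]-p[0],W[:,1]-p[1])<.07]; z0=p[2]-.058
    t=L[(L[:,2]>z0+.044)&(L[:,2]<z0+.060)]; s=L[(L[:,2]>z0+.003)&(L[:,2]<z0+.048)]
    f=lambda P,r:least_squares(lambda q:np.hypot(P[:,0]-q[0],P[:,1]-q[1])-r,p[:2],loss='soft_l1',f_scale=.002).x
    print(n,len(t),"top z",np.median(t[:,2]),cv2.minEnclosingCircle(t[:,:2].astype(np.float32)),len(s),"skirt centre",f(s,.051))
    B=W[(np.hypot(W[:,0]-.555,W[:,1]-.17)<.075)]; b=B[(B[:,2]>.096)&(B[:,2]<.104)]
    if len(b)>20:print(" collar pts",len(b),cv2.minEnclosingCircle(b[:,:2].astype(np.float32)))
    b=B[(B[:,2]>.11)&(B[:,2]<.126)]
    if len(b)>20:print(" bowl wall",len(b),f(b,.043))
    b=B[(B[:,2]>.015)&(B[:,2]<.06)]
E
python3 lid.py
```

```text
18.75 [0.571  0.1748 0.2383] [ 0.3 -0.2 -1. ]
scene 443 top z 0.23174328539460187 ((0.5671641826629639, 0.17029963433742523), 0.05375039204955101) 486 skirt centre [0.5704144  0.17365215]
 collar pts 217 ((0.5514756441116333, 0.16657207906246185), 0.055357325822114944)
 bowl wall 240 [0.55558936 0.16907154]
top 544 top z 0.2349281594291277 ((0.5700699090957642, 0.16877418756484985), 0.05171472206711769) 288 skirt centre [0.57168173 0.17463698]
 collar pts 191 ((0.5520098805427551, 0.15969505906105042), 0.054623447358608246)
 bowl wall 85 [0.5582953  0.17169472]
```

The lid is centred under the TCP to about 1 mm. The bowl lies (−15, −4) mm from it, which is +15.5 mm along tool x.

Request:
step_arm:
  fingers: [1,1,1,1,1,1,1]
  travel:
    - [0.1,0,0.1]
    - [0.055,0,0.1]
    - [0,0,0.1]
    - [0,0,0]
    - [0,0,0.1]
    - [0,0,0.1]
    - [0,0,0]
  twist: [0,0,0,0,0,0,0]

```text
time_s: 19.73
position: [0.556, 0.171, 0.1872]
tool_rot: [[-0.961, -0.278, -0.002], [-0.278, 0.961, -0.0], [0.002, 0.0, -1.0]]
ft_force: [0.2, 0.1, -1.0]
grip_width: 0.0267
gripper_force: 79.0
```

```bash
python3 lid.py
```

```text
19.725 [0.556  0.171  0.1872] [ 0.2  0.1 -1. ]
scene 440 top z 0.1806903578915256 ((0.5511881709098816, 0.16939261555671692), 0.054326608777046204) 461 skirt centre [0.55526385 0.16984886]
 collar pts 180 ((0.5524476170539856, 0.16625386476516724), 0.05501241981983185)
 bowl wall 77 [0.55611063 0.16898693]
top 459 top z 0.1844527721390845 ((0.5537917613983154, 0.16837331652641296), 0.05116592347621918) 262 skirt centre [0.55683542 0.17158274]
 collar pts 154 ((0.5422043800354004, 0.15180052816867828), 0.04845159873366356)
 bowl wall 28 [0.55756278 0.17019527]
```

Request:
step_arm:
  fingers: [1,1,1,1]
  travel:
    - [0,0,0.1]
    - [0,0,0.1]
    - [0,0,0.05]
    - [0,0,0]
  twist: [0,0,0,0]

```text
time_s: 20.32
position: [0.5562, 0.171, 0.1628]
tool_rot: [[-0.961, -0.278, -0.001], [-0.278, 0.961, -0.0], [0.001, 0.0, -1.0]]
ft_force: [-0.4, -0.4, -0.5]
grip_width: 0.0266
gripper_force: 79.0
```

Request:
step_arm:
  fingers: [1,1,1,1]
  travel:
    - [0,0,0.04]
    - [0,0,0.03]
    - [0,0,0]
    - [0,0,0]
  twist: [0,0,0,0]

```text
time_s: 20.82
position: [0.5567, 0.1711, 0.1569]
tool_rot: [[-0.961, -0.278, 0.001], [-0.278, 0.961, 0.0], [-0.001, -0.0, -1.0]]
ft_force: [-0.9, 0.9, 3.8]
grip_width: 0.0265
gripper_force: 79.6
```

The lid is on the collar. Pressing.

Request:
step_arm:
  fingers: [1,1,1,1]
  travel:
    - [0,0,0.03]
    - [0,0,0.03]
    - [0,0,0]
    - [0,0,0]
  twist: [0,0,0,0]

```text
time_s: 21.32
position: [0.5568, 0.1711, 0.1516]
tool_rot: [[-0.961, -0.278, 0.002], [-0.278, 0.961, 0.0], [-0.002, -0.0, -1.0]]
ft_force: [-1.4, 0.9, 10.4]
grip_width: 0.0263
gripper_force: 80.7
```

Request:
step_arm:
  fingers: [1,1,1]
  travel:
    - [0,0,0.015]
    - [0,0,0]
    - [0,0,0]
  twist: [0,0,0]

```text
time_s: 21.7
position: [0.5569, 0.1712, 0.1513]
tool_rot: [[-0.961, -0.278, 0.004], [-0.278, 0.961, 0.0], [-0.004, -0.001, -1.0]]
ft_force: [-3.9, 0.1, 18.8]
grip_width: 0.0265
gripper_force: 81.4
```

Request:
step_arm:
  fingers: [1,1,1,1]
  travel:
    - [0,0,0.005]
    - [0,0,0]
    - [0,0,0]
    - [0,0,0]
  twist: [0,0,0,0]

```text
time_s: 22.2
position: [0.557, 0.1712, 0.1513]
tool_rot: [[-0.961, -0.278, 0.004], [-0.278, 0.961, 0.0], [-0.004, -0.001, -1.0]]
ft_force: [-5.5, -1.2, 22.6]
grip_width: 0.0268
gripper_force: 81.4
```

```bash
python3 lid.py|grep -v -e bowl -e coll; python3 look.py pics/f1.png 290 215 290 235
```

```text
22.2 [0.557  0.1712 0.1513] [-5.5 -1.2 22.6]
scene 433 top z 0.1446833483557538 ((0.5539608001708984, 0.16538529098033905), 0.05402727052569389) 445 skirt centre [0.5562495  0.17017339]
top 445 top z 0.14809970597049005 ((0.5570393204689026, 0.16788266599178314), 0.05308854952454567) 291 skirt centre [0.55736453 0.17160856]
```

View pics/f1.png

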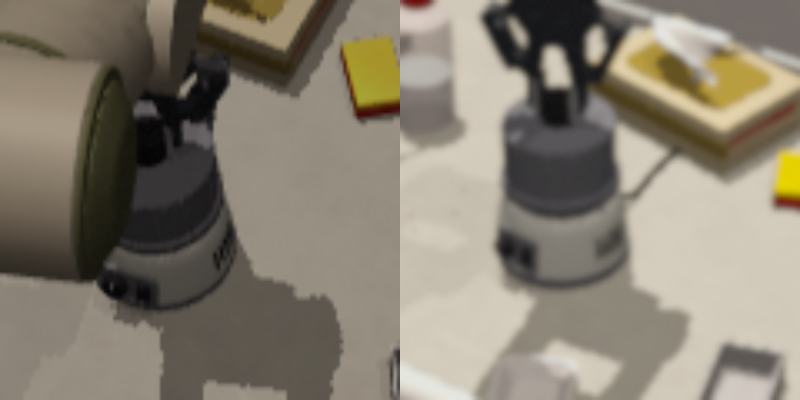

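The lid covers the bowl squarely, at (165,170) left and (560,150) right. Its top averages 146 mm, which matches fully pressed (92 + 54), with a 23 N push. Handing in.

```bash
python3 -c "
from h import *
print(close_job())"
```

```text
the job is handed in; nothing more can be done
None
```

The job is handed in, with no verdict returned: the scoop was emptied into the mill bowl with no spill seen and set back upright, and the grey lid is held fully pressed at about 23 N at 22 s.

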